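# Stack the blue setter's kit on its parking plate

## Task

Put the blue setter's kit for the slotting machine together on the blue parking plate: the deep blue-lidded box at the bottom, the shallow blue-lidded box on it and the open blue tray on top, each with all four feet fully down in the recesses below it, and the brass gauge lying flat in the tray. Leave the two yellow-lidded boxes of the other kit where they stand.

Things in the scene. Friction and masses are not known exactly. Their poses are not given: they have to be found in the camera images.
- blue_deep: deep parts box: grey body, blue lid, 90 x 58 x 54 mm high with feet, 0.3 kg; grip its smooth long sides (58 mm). Origin: centre of underside at the foot tips; x along its length, z up. Round-ended feet 6 mm high and 10 mm wide at (+-34, +-18) mm; above each, in the lid, a 15 mm square recess 5 mm deep for the feet of the next container, whose origin then stands 49 mm above this one. Either way round is alike.
- blue_shallow: shallow parts box with blue lid, 90 x 58 mm like the deep one, same feet and lid recesses, but only 36 mm high; 0.2 kg. Origin: centre of underside at the foot tips; x along its length, z up. A container seated in its lid has its origin 31 mm above this one. Grip its long sides (58 mm).
- blue_tray: open blue tray with a black floor mat, no lid, 90 x 58 x 30 mm high, same four feet as the boxes; 0.1 kg. Origin: centre of underside at the foot tips; x along its length, z up. Walls 3 mm, inside 84 x 52 mm, floor 10 mm above the origin. Grip across its long sides (58 mm).
- brass_gauge: brass setting gauge: a plain flat brass ring, 32 mm across and 9 mm high, lying on the bench. Origin: centre of its underside, z up.
- blue_dock: blue parking plate screwed flat to the bench: 124 x 58 mm, a steel screw in each end tab, middle 90 x 58 mm raised to 10 mm with the same four recesses (15 mm square, 5 mm deep) as the lids. Origin: centre of its underside on the bench, x along its length, z up; a box seated in it has its origin 5 mm above this one.
- yellow_dock: yellow parking plate, same shape and frame as the blue one; the yellow-lidded deep box stands on it. Not to be used.
- yellow_deep: deep parts box with a yellow lid, else like the blue-lidded one, standing on the yellow parking plate. Leave alone. Same frame as the blue one.
- yellow_shallow: shallow parts box with a yellow lid, else like the blue-lidded one, standing loose on the bench. Leave alone. Same frame as the blue one.

How it is judged:
By the outcome, as a careful person would: the job done as asked, in the order asked, and still so for the second after the job is handed in, with the robot touching nothing.
It also fails if it takes over 120 s, if anything falls off the work surface, if the arm or the gripper's body presses on something with over 40 N, if the wrist force passes 120 N, or if a joint passes its speed limit or range.

## Robot

A 6-joint arm with a two-finger parallel gripper is mounted at the origin on a cart in front of the work surface, level with it; the furniture and walls round the work are solid. World frame = base frame: x ahead of the robot, y to its left, z up, the work surface at z = 0. Lengths are in m, angles in rad, forces in N, time in s.
With the tool pointing down it reaches from about 0.35 to 0.775 m from the base axis. Payload 5.5 kg.
Tool frame: the origin (TCP) lies at the very end of the fingers, on their centre line; the grasp point (between the pads) lies 19 mm behind it; z points along the fingers, y is the direction in which the jaws open and shut (so a half turn about z gives the same grasp; the last joint's range is limited). The gripper opens to 85 mm and grips with 20 to 120 N. Pads are 22 mm wide; open, the fingers measure 114 mm over their backs; the gripper's body (76 mm by 85 mm) begins 54 mm behind the grasp point. The pads swing forward as they close: fully open they stand 13 mm farther back than shut.
Start: joints at [0.965, 0.313, 0.046, 1.304, 0, 1.431], TCP at [0.258, 0.514, 0.231] pointing down, gripper open.
Joint ranges: [-2.76, 2.76], [-0.86, 1.69], [-1.03, 1.26], [-2.2, 2.34], [-1.47, 1.5], [-3.14, 3.14]. Speed limits (rad/s): [2.57, 2.57, 3.14, 3.14, 3.14, 3.14].

## Interface

Orientations are given as a unit quaternion [w, x, y, z].
In Python, from workcell import get_state, read_camera, hand_in, find_in, silhouettes gives the robot as it stands. The module is installed in compiled form; this text tells all that it offers.
- The arm moves only by the tool send_rows, never from a script. Its argument "deltas" is a list that holds one entry, the list of rows, each a list of 6 numbers: the shift along the world's x, y, z in cm, then the turn, a rotation vector about the world's x, y, z in degrees. In form: [[[dx, dy, dz, wx, wy, wz], ...]]. A call has 1 to 12 rows; each row is the pose to reach, as a shift and turn from the pose commanded when the call began; what a row does not reach only later rows make up. A row lasts 1/10 s, in which the tool goes at most 50 mm and 8.59 degrees, less where a joint would pass 70% of its speed; a pose out of reach is approached as far as the arm can. A call with a gripper value outside its range is refused whole. "jaw" is the opening, from -1 (shut) to 1 (fully open), so that 0 is half open, set as the call begins (left out, the last holds). The fingers move at their own pace and stop on an object; "force" is the grip in N (left out, the last holds). Time passes only in rows, so rows that repeat a pose let the fingers close. It gives the time, the measured TCP pose, the force and the opening at its end, in the units of the state.
- get_state(): the state, without advancing time (a new reading comes with each control period).
- read_camera(name): name is "scene" or "top" or "wrist"; returns a dict with "img" (400x640x3 uint8, red, green, blue), "z_map" (400x640 float32, m along the optical axis (not along the pixel's ray), 0 where there is no reading), "vfov" (degrees; the focal length in pixels is half the picture's height over the tangent of half this angle, whatever the lens; pixels are square), "cx", "cy" (the principal point, pixels), "k1" (the pictures are not rectified: a ray, as slopes to the right and down, at radius r is drawn at 1 + k1 r^2 times it, then the intrinsics apply), "R" (3x3) and "t" (3): a world point X has camera coordinates R X + t; the wrist camera has in their place "hand_eye" (4x4, takes a point from camera to tool coordinates, whose origin is the TCP and whose axes are the flange's). Camera axes: x right, y down, z forward; pixel columns grow to the right and rows downward; lengths in m; the calibration is good to about 2 mm. A picture is of the moment at which its call begins: read the wrist's pose just before it.
- hand_in(): hands the job in, once; it reports no verdict.
Trained networks look in a picture, given as the dict that the camera call returned (one of the last four; its "shot" number tells which), for a name from the list of things; names that differ only in an ending like _2 or _b are one class to them, and where a whole thing is asked for, a point or a joint stands for the part that bears it (a point fixed in the world has none). Each returns a list of dicts, best first, with "conf" (0 to 1); they miss things now and then, are a little off and sometimes report something else, mostly with a low value. They report only what shows in the picture. A call takes as long as a camera call.
- find_in(picture, thing): "box" ([centre column, centre row, width, height] in pixels, round what is visible of it).
- silhouettes(picture, thing): "mask" (400x640 bool, what is visible of it) and "box" ([centre column, centre row, width, height] in pixels, round what is visible of it).
The state is a dict: "clock": time; "joint_pos": joint angles; "qvel": joint speeds; "tau": joint torques, N m; "tcp_pos": TCP position; "orientation": TCP orientation; "wrist_force": force on the tool from outside, world axes, zero at the start; "ft_torque": the same for the moment, N m; "finger_gap": finger opening in m.
Only numpy, scipy, OpenCV 4.12 (cv2) and the standard library are available. Lean on these libraries where they do the work, as an engineer would, in place of code of your own. Each camera call takes 0.05 s, during which the arm holds its last target.

## Working session

There is one attempt and no reset: what is moved stays moved. The work goes in short steps, Python scripts to look and compute and a tool call to move; the robot and the scene stay as the last step left them, time stands still between calls to the robot, and variables do not carry over. Pictures are saved under pics/ and viewed, and the job is handed in when it is done.

Besides the shell and the picture viewer there is one more tool, called after ">>>" as name(argument=value, ...) on one line, values as JSON. send_rows: Moves the arm, as the interface text tells. Its arguments: {"type":"object","properties":{"deltas":{"type":"array","items":{"type":"array","items":{"type":"array","items":{"type":"number"}}}},"jaw":{"type":"number"},"force":{"type":"number"}},"required":["deltas"]}

```bash
mkdir -p pics
cat > h.py <<'E'
import numpy as np, cv2
from workcell import *
def show(c,n): cv2.imwrite('pics/'+n+'.png',c['img'][:,:,::-1])
def RT(c,st=None):
    if 'hand_eye' in c:
        w,x,y,z=st['orientation']
        from scipy.spatial.transform import Rotation as Ro
        T=np.eye(4);T[:3,:3]=Ro.from_quat([x,y,z,w]).as_matrix();T[:3,3]=st['tcp_pos']
        T=T@np.array(c['hand_eye']); R=T[:3,:3].T; return R,-R@T[:3,3]
    return np.array(c['R']),np.array(c['t'])
def cloud(c,st=None):
    H,W=c['z_map'].shape; f=H/2/np.tan(np.radians(c['vfov'])/2)
    K=np.array([[f,0,c['cx']],[0,f,c['cy']],[0,0,1.]])
    u,v=np.meshgrid(np.arange(W),np.arange(H))
    p=cv2.undistortPoints(np.stack([u,v],-1).reshape(-1,1,2).astype(np.float64),K,np.array([c['k1'],0,0,0.])).reshape(H,W,2)
    z=c['z_map']; P=np.dstack([p[...,0]*z,p[...,1]*z,z]); R,t=RT(c,st)
    X=(P-t)@R; X[z<=0]=np.nan
    return X
E
python3 - <<'E'
from h import *
s=get_state(); print(s['clock'],s['tcp_pos'],s['orientation'],s['finger_gap'])
for n in ['top','scene','wrist']:
    c=read_camera(n); show(c,n+'0'); print(n,c['vfov'],c['k1'])
    if n!='wrist':
        X=cloud(c)
        for k in ['blue_deep','blue_shallow','blue_tray','brass_gauge','blue_dock','yellow_dock','yellow_deep','yellow_shallow']:
            for d in silhouettes(c,k)[:2]:
                P=X[d['mask']]; P=P[~np.isnan(P[:,0])]
                print(k,round(d['conf'],2),np.round(d['box']),np.round(np.median(P,0),3), np.round(np.percentile(P[:,2],[5,95]),3) if len(P) else '')
E
```

```text
0.0 [0.2579589  0.51331437 0.23040577] [-3.34567651e-04  2.30814173e-01  9.72997420e-01 -8.52629427e-04] 0.08549277233613634
top 47.285583086963626 -0.014126437016943712
blue_deep 0.84 [403. 217.  27.  35.] [ 0.424 -0.215  0.053] [0.028 0.058]
blue_shallow 0.78 [205. 218.  19.  36.] [0.428 0.346 0.035] [0.012 0.04 ]
blue_tray 0.78 [303. 214.  25.  34.] [0.443 0.066 0.011] [0.006 0.031]
blue_tray 0.74 [403. 218.  27.  33.] [ 0.424 -0.213  0.053] [0.014 0.058]
brass_gauge 0.64 [354. 221.   8.  13.] [ 0.427 -0.077  0.008] [-0.001  0.014]
blue_dock 0.84 [192. 179.  25.  40.] [0.546 0.4   0.008] [0.002 0.013]
yellow_dock 0.58 [445. 232.  21.   9.] [ 0.393 -0.35   0.005] [0.001 0.01 ]
yellow_deep 0.81 [453. 210.  28.  35.] [ 0.443 -0.35   0.058] [0.024 0.063]
yellow_deep 0.53 [353. 221.  12.  14.] [ 0.426 -0.079  0.008] [0.    0.014]
yellow_shallow 0.72 [252. 221.  22.  32.] [0.418 0.205 0.035] [0.028 0.04 ]
scene 42.01325508707766 0.041757430632208
blue_deep 0.76 [290. 140.  34.  35.] [ 0.436 -0.207  0.05 ] [0.014 0.057]
blue_shallow 0.76 [423. 278.  48.  39.] [0.437 0.348 0.035] [0.018 0.039]
blue_tray 0.68 [349. 209.  33.  34.] [0.44  0.063 0.013] [0.006 0.03 ]
brass_gauge 0.43 [319. 175.   8.   9.] [ 0.43  -0.073  0.009] [0.003 0.013]
blue_dock 0.94 [402. 324.  54.  54.] [0.552 0.4   0.008] [0.002 0.013]
yellow_dock 0.57 [270. 121.  21.  10.] [ 0.42  -0.328  0.005] [-0.002  0.011]
yellow_deep 0.91 [260. 112.  20.  28.] [ 0.436 -0.337  0.056] [0.022 0.062]
yellow_shallow 0.93 [390. 237.  39.  42.] [0.426 0.21  0.034] [0.015 0.039]
wrist 65.88488744763339 -0.059869710492133174
```

Run:
```python
import cv2
a=cv2.imread('pics/top0.png')[140:270,150:490];b=cv2.imread('pics/scene0.png')[80:370,220:480]
cv2.imwrite('pics/a.png',cv2.resize(a,None,fx=2.3,fy=2.3,interpolation=2))
cv2.imwrite('pics/b.png',cv2.resize(b,None,fx=2,fy=2,interpolation=2))
```

```text
(no output)
```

View pics/a.png

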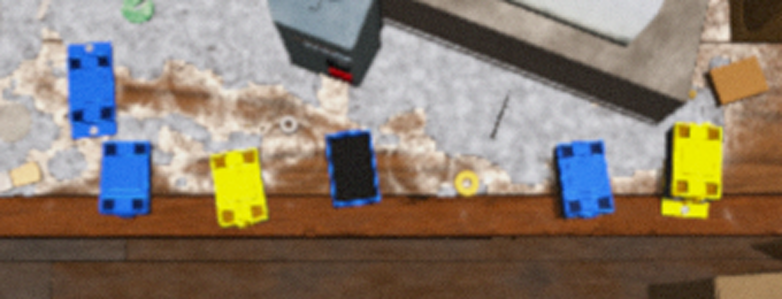

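View pics/b.png

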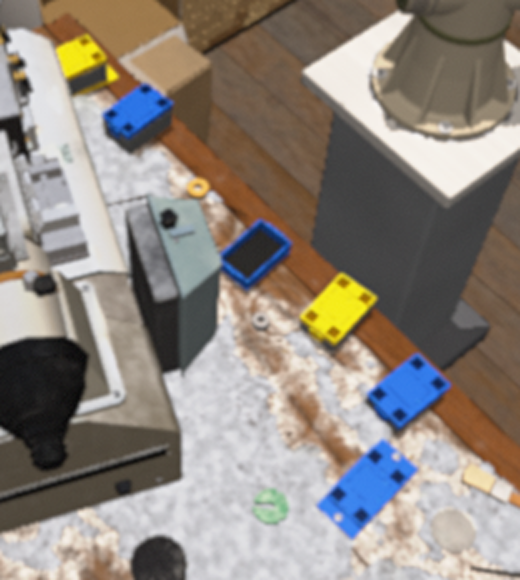

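View pics/wrist0.png

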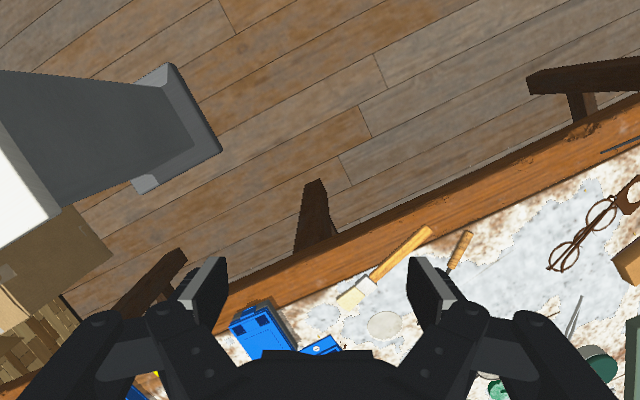

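View pics/scene0.png

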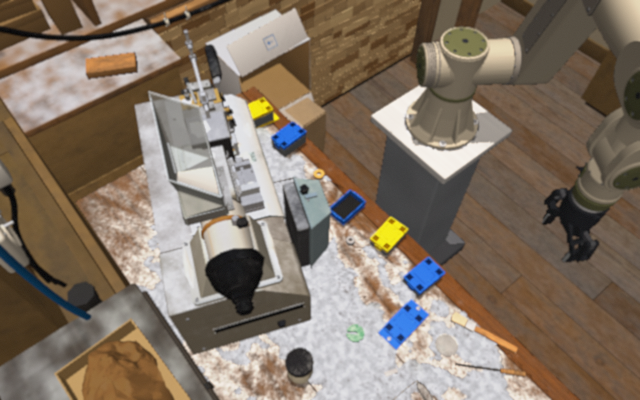

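Run:
```python
from h import *
s=get_state()
c=read_camera('wrist'); print(np.round(c['hand_eye'],3)); print(c['cx'],c['cy'],s['clock'])
c=read_camera('top'); X=cloud(c)
print(np.round(c['R'],3),c['t'])
# height map 5cm cells max z
xs=np.arange(.3,.85,.05); ys=np.arange(.6,-.5,-.05)
print('     ',*['%4d'%(y*100) for y in ys])
for x in xs:
    r=[]
    for y in ys:
        m=(X[...,0]>=x)&(X[...,0]<x+.05)&(X[...,1]<=y)&(X[...,1]>y-.05)
        r.append('%4d'%(np.nanmax(X[m][:,2])*1000) if m.any() else '   .')
    print('%4d '%(x*100),*r)
```

```text
[[-0.001 -0.956 -0.294  0.075]
 [ 1.    -0.    -0.001 -0.   ]
 [ 0.001 -0.294  0.956 -0.144]
 [ 0.     0.     0.     1.   ]]
316.8700974146304 202.474055189193 0.95
[[-0.005 -1.     0.016]
 [-0.984  0.002 -0.177]
 [ 0.177 -0.016 -0.984]] [0.0164165  0.47661995 1.25479462]
        60   54   49   44   39   34   29   24   19   14    9    4    0   -5  -10  -15  -20  -25  -30  -35  -40  -45
  30  -783  593  662 -786 -785 -786 -784 -786 -782 -786 -785 -787 -785 -781 -784 -782 -786 -786 -777 -783 -783 -703
  35    14    7    5    6   41   42    7   43   40    8   35   32    7    7    6   59   60   56   54   52    7    6
  40    14   17   19    7   46   43    7   42   42    7   33   33    8   14    7   59   61    9   65   66    7    7
  44    13    9   14    9   41   43    7   43   39   17   33   31   10    9   12   56   60   18  159   65    9    8
  49    10   14   12   19   16    7    7    7   17   17  234   10   11   11   12  163  260  200  206   32   35  336
  54     9    9   11   15   18   11    8    9  232  254  269  256   33  257  278  272  437  438  251   67   37  347
  59    48   49   15   14   10   13   11   11  253  253  266  262  276  398  395  436  516  487  263  128  297  298
  64     8   36   16   10   13   13   11  160  244  258  306  305  447  454  487  511  515  276  274  264  298  317
  70    13   34    9   11   11   10  172  208  280  326  431  443  484  507  487  474  297  275  275  264  317  321
  74    10   15   10    9   74   75    9  400  467  501  530  531  450  448  441  270  263  262  262  261  298  320
  79     9    9   33   53   72   76  419  437  471  493  274  491  487    .    .  262  264  261  252    .  297  319
```

>>> send_rows(deltas=[[[17,-16.5,-2,0,0,26.7],[17,-16.5,-2,0,0,26.7],[17,-16.5,-2,0,0,26.7],[17,-16.5,-2,0,0,26.7],[17,-16.5,-2,0,0,26.7],[17,-16.5,-2,0,0,26.7],[17,-16.5,-2,0,0,26.7],[17,-16.5,-2,0,0,26.7],[17,-16.5,-2,0,0,26.7],[17,-16.5,-2,0,0,26.7]]])

```text
clock: 2.05
tcp_pos: [0.4274, 0.3498, 0.2115]
orientation: [0.0, -0.001, 1.0, 0.0]
wrist_force: [0.1, -0.2, 0.1]
finger_gap: 0.0853
```

```bash
cat >> h.py <<'E'
def blue(c):
    h=cv2.cvtColor(c['img'],cv2.COLOR_RGB2HSV); return (h[...,0]>95)&(h[...,0]<125)&(h[...,1]>110)
def fit(c,X,k,zt,tol=.006):
    out=[]
    for d in silhouettes(c,k)[:2]:
        m=d['mask']&(abs(X[...,2]-zt)<tol)
        m=cv2.dilate(m.astype(np.uint8),np.ones((3,3)))>0
        m&=d['mask']&(abs(X[...,2]-zt)<tol)
        p=X[m][:,:2]; 
        if len(p)<50: continue
        # robust: largest component
        n,l,stt,_=cv2.connectedComponentsWithStats(m.astype(np.uint8)); i=1+np.argmax(stt[1:,4]); p=X[l==i]
        (cx,cy),(w,h),a=cv2.minAreaRect((p[:,:2]*1000).astype(np.float32))
        if w<h: w,h,a=h,w,a+90
        a=(a+90)%180-90
        out.append((round(d['conf'],2),np.round(d['box']),'c',round(cx,1),round(cy,1),'wh',round(w,1),round(h,1),'ang',round(a,2),'z',round(1000*np.median(p[:,2]),1)))
    return out
def wr(n):
    s=get_state(); c=read_camera('wrist'); show(c,n); X=cloud(c,s); print(round(s['clock'],2),np.round(s['tcp_pos'],4),np.round(s['orientation'],4),round(s['finger_gap'],4)); return c,X
E
python3 - <<'E'
from h import *
c,X=wr('w1')
for k,z in [('blue_shallow',.036),('blue_dock',.010),('yellow_shallow',.036)]:
    for o in fit(c,X,k,z): print(k,*o)
E
```

```text
2.05 [0.4274 0.3498 0.2115] [ 1.0e-04 -1.2e-03  1.0e+00  2.0e-04] 0.0853
blue_shallow 0.63 [315. 183.  52.  87.] c 429.0 345.0 wh 92.4 57.9 ang -0.28 z 36.9
blue_dock 0.86 [355. 265.  51.  90.] c 547.1 399.1 wh 124.9 58.5 ang 5.94 z 10.6
yellow_shallow 0.78 [185. 170.  83.  90.] c 417.3 205.1 wh 94.9 59.4 ang 9.28 z 37.0
```

View pics/w1.png

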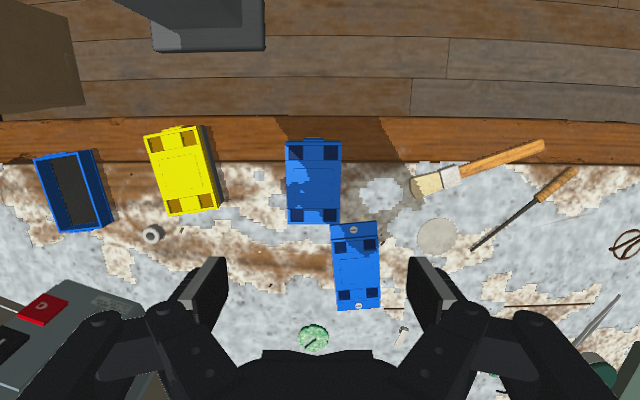

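>>> send_rows(deltas=[[[-2,-5,0,0,0,0],[-2,-10,0,0,0,0],[-2,-15,0,0,0,0],[-2,-20,0,0,0,0],[-2,-25,0,0,0,0],[-2,-30,0,0,0,0],[-2,-35,0,0,0,0],[-2,-40,0,0,0,0],[-2,-45,0,0,0,0],[-2,-50,0,0,0,0],[-2,-55,0,0,0,0],[-2,-55,0,0,0,0]]])

```text
clock: 3.45
tcp_pos: [0.4087, -0.2066, 0.2114]
orientation: [0.001, 0.003, 1.0, -0.001]
wrist_force: [-0.8, 0.1, -0.5]
finger_gap: 0.0854
```

>>> send_rows(deltas=[[[0,0,0,0,0,0],[0,0,0,0,0,0],[0,0,0,0,0,0]]])

```text
clock: 3.75
tcp_pos: [0.4083, -0.1996, 0.2113]
orientation: [-0.0, -0.001, 1.0, 0.0]
wrist_force: [-0.0, 0.2, 0.8]
finger_gap: 0.0854
```

Run:
```python
from h import *
c,X=wr('w2')
for k,z in [('blue_deep',.054),('yellow_deep',.059),('blue_tray',.03),('brass_gauge',.009)]:
    for o in fit(c,X,k,z): print(k,*o)
```

```text
3.75 [ 0.4083 -0.1996  0.2113] [-1.0e-04 -1.2e-03  1.0e+00  3.0e-04] 0.0854
blue_deep 0.55 [298. 199.  70.  92.] c 425.0 -219.8 wh 92.6 58.1 ang 5.81 z 54.9
yellow_deep 0.89 [172. 215.  77.  92.] c 444.6 -356.6 wh 92.8 60.1 ang -5.09 z 60.0
blue_tray 0.68 [542. 210.  68.  82.] c 442.1 64.4 wh 94.1 60.0 ang 6.89 z 29.7
blue_tray 0.22 [299. 197.  68.  96.] c 379.5 -204.3 wh 18.0 2.3 ang 87.79 z 30.1
brass_gauge 0.57 [420. 191.  26.  26.] c 424.2 -79.1 wh 30.2 29.5 ang 58.07 z 9.8
brass_gauge 0.46 [542. 209.  66.  82.] c 444.8 72.5 wh 80.9 42.5 ang 6.6 z 11.2
```

View pics/w2.png

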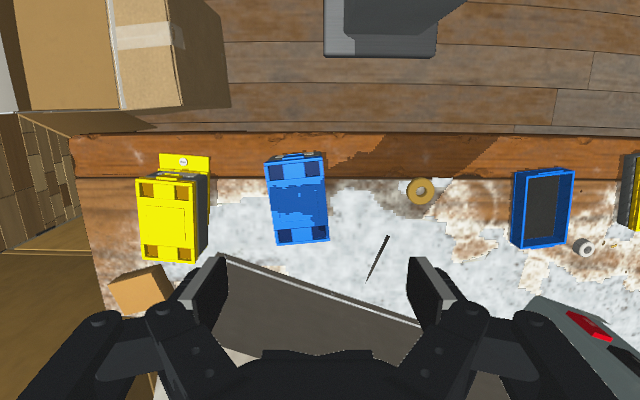

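```bash
cat >> h.py <<'E'
from scipy.optimize import minimize
def rect(c,st,x0,y0,z,half=.075,res=.0005):
    H,W=c['z_map'].shape; f=H/2/np.tan(np.radians(c['vfov'])/2)
    K=np.array([[f,0,c['cx']],[0,f,c['cy']],[0,0,1.]])
    g=np.arange(-half,half,res); gx,gy=np.meshgrid(x0+g,y0+g,indexing='ij')
    P=np.stack([gx,gy,np.full_like(gx,z)],-1).reshape(-1,3); R,t=RT(c,st)
    uv,_=cv2.projectPoints(P,cv2.Rodrigues(R)[0],t,K,np.array([c['k1'],0,0,0.]))
    uv=uv.reshape(gx.shape+(2,)).astype(np.float32)
    return cv2.remap(c['img'],uv[...,0],uv[...,1],cv2.INTER_LINEAR),g
def recess(c,st,x0,y0,a0,z,name=None):
    im,g=rect(c,st,x0,y0,z); V=cv2.GaussianBlur(im.max(2).astype(np.float32),(0,0),1.5)
    V=np.log(V+5)
    u=np.arange(-.0095,.0096,.0005); ux,uy=np.meshgrid(u,u); ins=np.maximum(abs(ux),abs(uy)); 
    w=np.where(ins<.0072,-1.,np.where(ins>.0078,1.,0)); 
    w[w>0]/=(w>0).sum(); w[w<0]/=(w<0).sum()
    def sc(p):
        x,y,a=p[0]/1e3,p[1]/1e3,np.radians(p[2]); s=0;
        for sx in(-.034,.034):
            for sy in(-.018,.018):
                lx,ly=sx+ux,sy+uy
                X=x+np.cos(a)*lx-np.sin(a)*ly; Y=y+np.sin(a)*lx+np.cos(a)*ly
                v=cv2.remap(V,((Y+.075)/.0005).astype(np.float32),((X+.075)/.0005).astype(np.float32),cv2.INTER_LINEAR)
                s+=(v*w).sum()
        return -s
    best=min((minimize(sc,[dx,dy,a0],method='Nelder-Mead',options=dict(initial_simplex=[[dx,dy,a0],[dx+1.5,dy,a0],[dx,dy+1.5,a0],[dx,dy,a0+2]])) for dx in(-2.5,0,2.5) for dy in(-2,0,2)),key=lambda r:r.fun)
    if name:
        o=im.copy()
        x,y,a=best.x[0]/1e3,best.x[1]/1e3,np.radians(best.x[2])
        for sx in(-.034,.034):
            for sy in(-.018,.018):
                q=[]
                for ex,ey in((-1,-1),(-1,1),(1,1),(1,-1)):
                    lx,ly=sx+ex*.0075,sy+ey*.0075
                    q.append([(y+np.sin(a)*lx+np.cos(a)*ly+.075)/.0005,(x+np.cos(a)*lx-np.sin(a)*ly+.075)/.0005])
                cv2.polylines(o,[np.int32(q)],True,(255,255,255),1)
        cv2.imwrite('pics/'+name+'.png',cv2.resize(o[:,:,::-1],None,fx=1.6,fy=1.6))
    return np.round([x0*1e3+best.x[0],y0*1e3+best.x[1],best.x[2],-best.fun],2)
E
python3 - <<'E'
from h import *
s=get_state();c=read_camera('wrist')
print(recess(c,s,.425,-.2198,5.8,.054,'r2'))
E
```

```text
[ 426.15 -219.35    6.01    2.39]
```

View pics/r2.png

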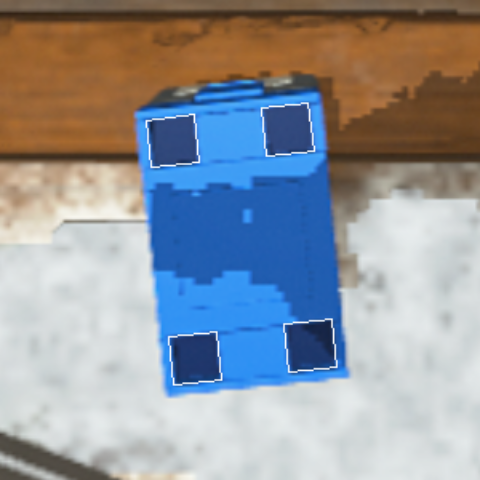

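>>> send_rows(deltas=[[[1.8,-2,-4,0,0,6],[1.8,-2,-8,0,0,6],[1.8,-2,-12,0,0,6],[1.8,-2,-12,0,0,6],[1.8,-2,-12,0,0,6]]])

```text
clock: 4.55
tcp_pos: [0.4259, -0.2208, 0.0915]
orientation: [-0.001, -0.053, 0.999, 0.001]
wrist_force: [-0.2, 0.8, 0.3]
finger_gap: 0.085
```

>>> send_rows(deltas=[[[0,0.1,-3,0,0,0],[0,0.1,-6,0,0,0],[0,0.1,-7.6,0,0,0],[0,0.1,-7.6,0,0,0],[0,0.1,-7.6,0,0,0]]])

```text
clock: 5.05
tcp_pos: [0.4278, -0.2213, 0.0174]
orientation: [0.001, -0.053, 0.999, -0.001]
wrist_force: [0.3, -0.4, 0.1]
finger_gap: 0.0856
```

>>> send_rows(deltas=[[[0,0,0,0,0,0],[0,0,0,0,0,0],[0,0,0,0,0,0],[0,0,0,0,0,0],[0,0,0,0,0,0],[0,0,0,0,0,0]]], jaw=-0.2, force=40)

```text
clock: 5.65
tcp_pos: [0.4277, -0.2211, 0.0171]
orientation: [0.001, -0.052, 0.999, -0.001]
wrist_force: [0.0, 1.7, 7.1]
finger_gap: 0.0577
```

>>> send_rows(deltas=[[[0,0,1,0,0,0],[0,0,5,0,0,0],[0,0,10,0,0,0],[0,0,15,0,0,0],[0,0,20,0,0,0],[0,5,20,0,0,0],[0,10,20,0,0,0],[0,15,20,0,0,0],[0,20,20,0,0,0],[0,25,20,0,0,0],[0,30,20,0,0,0],[0,35,20,0,0,0]]])

```text
clock: 6.85
tcp_pos: [0.4254, 0.1316, 0.216]
orientation: [0.0, -0.052, 0.999, -0.0]
wrist_force: [1.3, 0.3, -1.7]
finger_gap: 0.0572
```

>>> send_rows(deltas=[[[0,5,0,0,0,0],[0,10,0,0,0,0],[3,14,0,0,0,0],[7,14,0,0,0,0],[7,14,0,0,0,0],[7,14,0,0,0,0],[7,14,0,0,0,0]]])

```text
clock: 7.55
tcp_pos: [0.4952, 0.2691, 0.2153]
orientation: [-0.001, -0.052, 0.999, -0.0]
wrist_force: [-0.3, -0.8, -1.7]
finger_gap: 0.0576
```

Run:
```python
from h import *
s=get_state();c,X=wr('w3')
print(recess(c,s,.547,.3995,5.9,.010,'r3'))
# from w1 picture
s1=dict(tcp_pos=[0.4274,0.3498,0.2115],orientation=[1.0e-04,-1.2e-03,1.0,2.0e-04])
c1=dict(c);c1['img']=cv2.imread('pics/w1.png')[:,:,::-1].copy()
print(recess(c1,s1,.547,.3995,5.9,.010,'r3b'), recess(c1,s1,.429,.345,0,.036,'r3c'))
a=cv2.hconcat([cv2.imread('pics/w3.png')]);
cv2.imwrite('pics/m.png',cv2.resize(cv2.hconcat([cv2.imread('pics/r3%s.png'%k) for k in ('','b','c')]),None,fx=.55,fy=.55))
c=read_camera('top'); t0=dict(); print('top',recess(c,None,.547,.3995,5.9,.010))
```

```text
7.55 [0.4952 0.2691 0.2153] [-8.000e-04 -5.220e-02  9.986e-01 -2.000e-04] 0.0576
[547.31 399.85   5.91   2.54]
[547.53 399.47   5.85   2.89] [4.3001e+02 3.4550e+02 1.0000e-02 2.7400e+00]
top [541.8  405.57  -3.09   0.  ]
```

View pics/w3.png

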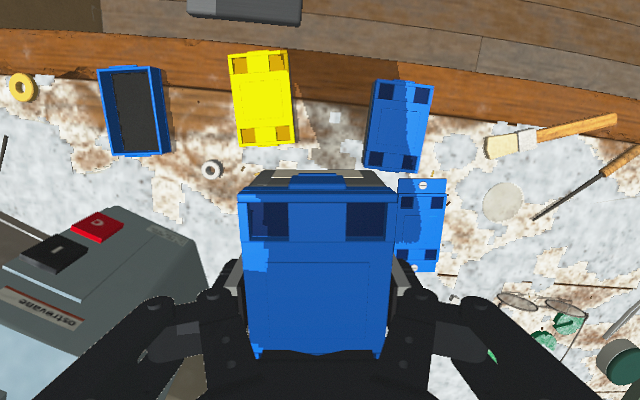

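View pics/m.png

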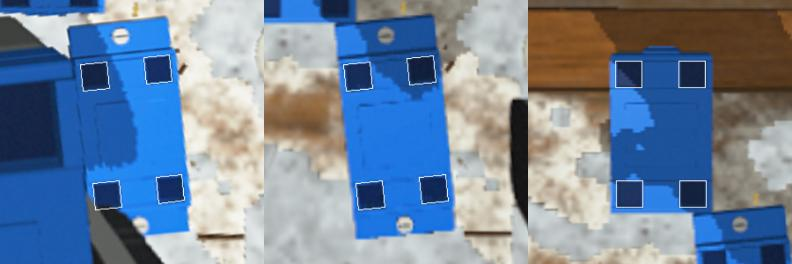

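```bash
sed -i 's/def recess(c,st,x0,y0,a0,z,name=None):/def recess(c,st,x0,y0,a0,z,name=None,SX=(-.034,.034)):/; s/for sx in(-.034,.034):/for sx in SX:/' h.py
cat >> h.py <<'E'
def tofr(p,s): # world xy mm -> tool-frame-ish offset rotated by yaw so x along box
    a=np.arctan2(2*s['orientation'][1]*s['orientation'][2],2*s['orientation'][1]**2-1)+np.pi
    d=np.array(p[:2])-np.array(s['tcp_pos'][:2])*1e3
    return np.round([np.cos(a)*d[0]+np.sin(a)*d[1],-np.sin(a)*d[0]+np.cos(a)*d[1],np.degrees(a)],2)
E
python3 - <<'E'
from h import *
s=get_state();c,X=wr('w4'); x,y,z=s['tcp_pos']
for zz in (.035,.037,.039):
    p=recess(c,s,x-.001,y,6,z+zz,'r4',SX=(-.034,)); print(p,tofr(p,s))
E
```

```text
7.65 [0.4953 0.2692 0.2157] [-2.000e-04 -5.220e-02  9.986e-01 -0.000e+00] 0.0575
[494.76 269.17   6.15   1.36] [-0.56  0.07  5.98]
[494.08 269.1    6.1    1.4 ] [-1.24  0.07  5.98]
[493.39 269.08   6.1    1.38] [-1.93  0.12  5.98]
```

View pics/r4.png

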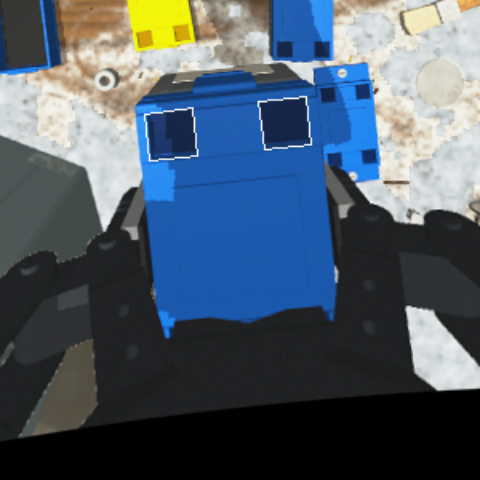

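>>> send_rows(deltas=[[[2,4.5,0,0,0,0],[4,9,0,0,0,0],[5.3,13,0,0,0,0],[5.3,13,-5,0,0,0],[5.3,13,-10,0,0,0],[5.3,13,-15,0,0,0],[5.3,13,-17,0,0,0],[5.3,13,-17,0,0,0],[5.3,13,-17,0,0,0],[5.3,13,-17,0,0,0]]])

```text
clock: 8.7
tcp_pos: [0.5511, 0.4006, 0.0483]
orientation: [0.002, -0.052, 0.999, 0.001]
wrist_force: [0.2, 1.1, -2.4]
finger_gap: 0.0574
```

Run:
```python
from h import *
c,X=wr('w5'); s=get_state(); print(s['tcp_pos'],s['wrist_force'])
```

```text
8.7 [0.5511 0.4006 0.0483] [ 0.0021 -0.0523  0.9986  0.0011] 0.0574
[0.55113839 0.40067164 0.04845598] [ 0.24858463  0.48360986 -2.06681327]
```

View pics/w5.png

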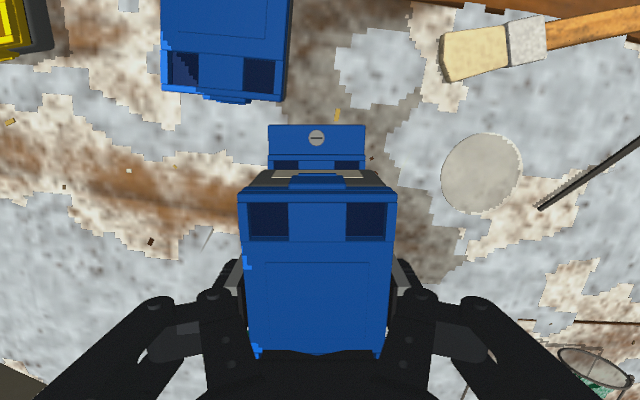

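>>> send_rows(deltas=[[[-0.24,-0.1,0,0,0,0],[-0.24,-0.1,0,0,0,0],[-0.24,-0.1,-1.5,0,0,0],[-0.24,-0.1,-1.5,0,0,0],[-0.24,-0.1,-1.5,0,0,0]]])

```text
clock: 9.25
tcp_pos: [0.5465, 0.3986, 0.0304]
orientation: [-0.0, -0.052, 0.999, -0.0]
wrist_force: [-0.1, 0.6, -2.0]
finger_gap: 0.0574
```

>>> send_rows(deltas=[[[0.2,0.1,0,0,0,0],[0.2,0.1,0,0,0,0],[0.2,0.1,0,0,0,0],[0.2,0.1,-0.4,0,0,0],[0.2,0.1,-0.4,0,0,0],[0.2,0.1,-0.4,0,0,0]]])

```text
clock: 9.85
tcp_pos: [0.5486, 0.3996, 0.026]
orientation: [-0.0, -0.052, 0.999, -0.0]
wrist_force: [0.7, 0.0, -2.3]
finger_gap: 0.0573
```

>>> send_rows(deltas=[[[0,0,-0.2,0,0,0],[0,0,-0.4,0,0,0],[0,0,-0.4,0,0,0],[0,0,-0.4,0,0,0]]])

```text
clock: 10.25
tcp_pos: [0.5489, 0.3998, 0.0224]
orientation: [0.0, -0.052, 0.999, 0.0]
wrist_force: [0.1, -0.1, -1.7]
finger_gap: 0.0576
```

>>> send_rows(deltas=[[[0,0,-0.1,0,0,0],[0,0,-0.1,0,0,0],[0,0,-0.1,0,0,0]]])

```text
clock: 10.55
tcp_pos: [0.549, 0.3998, 0.0222]
orientation: [0.0, -0.052, 0.999, 0.0]
wrist_force: [-2.8, -1.9, 5.5]
finger_gap: 0.0574
```

>>> send_rows(deltas=[[[0,0,0,0,0,0],[0,0,0,0,0,0],[0,0,0,0,0,0],[0,0,2,0,0,0],[0,0,6,0,0,0],[-2,-1,11,0,0,0],[-6,-3,16,0,0,0],[-10,-5,19,0,0,-5.9],[-12,-5.4,19,0,0,-5.9],[-12,-5.4,19,0,0,-5.9],[-12,-5.4,19,0,0,-5.9],[-12,-5.4,19,0,0,-5.9]]], jaw=1)

```text
clock: 11.75
tcp_pos: [0.4296, 0.346, 0.2108]
orientation: [0.0, -0.001, 1.0, 0.0]
wrist_force: [-0.0, 0.3, 0.5]
finger_gap: 0.0856
```

```bash
cat >> h.py <<'E'
def plane(c,X,k,zt,tol=.005):
    for d in silhouettes(c,k)[:2]:
        m=d['mask']&(abs(X[...,2]-zt)<tol); P=X[m]
        if len(P)<60: continue
        A=np.c_[P[:,:2]-P[:,:2].mean(0),np.ones(len(P))]
        for _ in range(4):
            q=np.linalg.lstsq(A,P[:,2],rcond=None)[0]; r=abs(P[:,2]-A@q); g=r<.0015; A,P=A[g],P[g]
        print(k,round(d['conf'],2),d['box'],'z %.1f slopes deg %.2f %.2f n %d'%(q[2]*1e3,np.degrees(q[0]),np.degrees(q[1]),len(P)))
E
python3 - <<'E'
from h import *
s=get_state();c,X=wr('w6')
print('deep',recess(c,s,.547,.3995,5.9,.059,'r6'),'shal',recess(c,s,.430,.3455,0,.036,'r6b'))
plane(c,X,'blue_deep',.059); plane(c,X,'blue_shallow',.036)
cv2.imwrite('pics/m.png',cv2.resize(cv2.hconcat([cv2.imread('pics/%s.png'%k) for k in ('r6','r6b')]),None,fx=.8,fy=.8))
E
```

```text
11.75 [0.4296 0.346  0.2108] [ 1.e-04 -9.e-04  1.e+00  1.e-04] 0.0856
deep [548.1  399.79   6.1    2.91] shal [ 4.300e+02  3.455e+02 -1.000e-02  2.690e+00]
blue_deep 0.92 [365.1, 284.2, 57.2, 89.4] z 60.0 slopes deg 0.16 -0.06 n 2523
blue_shallow 0.72 [318.1, 180.1, 57.1, 90.9] z 37.0 slopes deg 0.11 -0.04 n 2939
```

View pics/m.png

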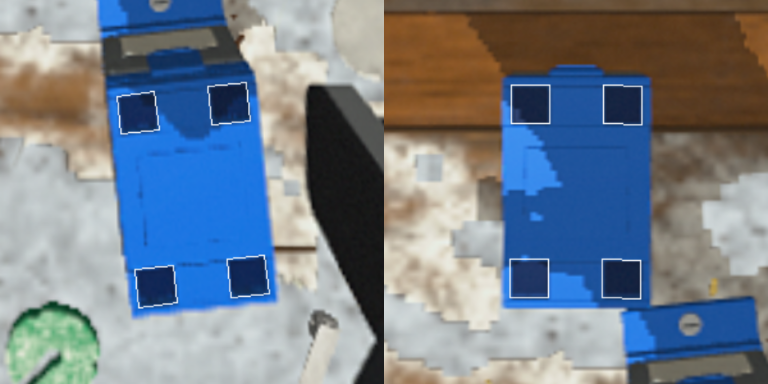

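>>> send_rows(deltas=[[[0,0,-5,0,0,0],[0,0,-10,0,0,0],[0,0,-15,0,0,0],[0,0,-19,0,0,0],[0,0,-20.1,0,0,0],[0,0,-20.1,0,0,0],[0,0,-20.1,0,0,0],[0,0,-20.1,0,0,0]]])

```text
clock: 12.7
tcp_pos: [0.4309, 0.3469, 0.0126]
orientation: [0.002, -0.001, 1.0, 0.001]
wrist_force: [-0.8, 0.1, 0.5]
finger_gap: 0.0853
```

>>> send_rows(deltas=[[[0,0,0,0,0,0],[0,0,0,0,0,0],[0,0,0,0,0,0],[0,0,0,0,0,0],[0,0,0,0,0,0],[0,0,0,0,0,0]]], jaw=-0.2, force=40)

```text
clock: 13.3
tcp_pos: [0.4302, 0.3466, 0.0119]
orientation: [0.001, -0.001, 1.0, 0.001]
wrist_force: [0.3, 0.2, 6.9]
finger_gap: 0.0572
```

>>> send_rows(deltas=[[[0,0,1,0,0,0],[0,0,5,0,0,0],[0,0,10,0,0,0],[0,0,15,0,0,0],[0,0,20,0,0,0],[0,0,20,0,0,6],[0,0,20,0,0,6],[0,0,20,0,0,6],[0,0,20,0,0,6]]])

```text
clock: 14.2
tcp_pos: [0.4278, 0.3451, 0.2087]
orientation: [-0.002, -0.052, 0.999, -0.001]
wrist_force: [-0.4, -0.6, -1.4]
finger_gap: 0.057
```

Run:
```python
from h import *
s=get_state();c,X=wr('w7'); x,y,z=s['tcp_pos']
for zz in (.0231,.0241,.0251):
    p=recess(c,s,x,y,6,z+zz,'r7',SX=(-.034,)); print(p,tofr(p,s))
```

```text
14.2 [0.4278 0.3451 0.2087] [-1.600e-03 -5.250e-02  9.986e-01 -8.000e-04] 0.057
[428.4  345.24   6.09   1.39] [0.62 0.1  6.02]
[428.08 345.22   6.1    1.4 ] [0.3  0.11 6.02]
[427.78 345.18   6.09   1.4 ] [-0.    0.1   6.02]
```

View pics/r7.png

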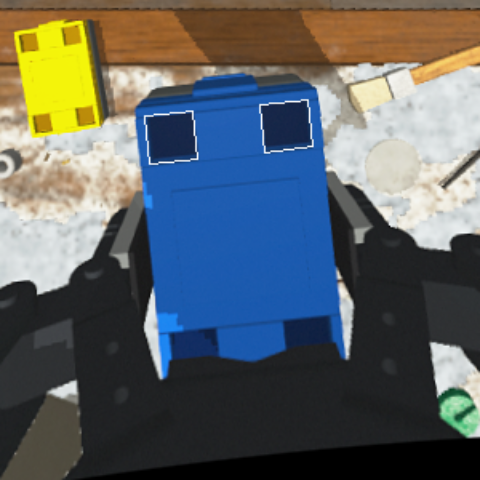

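>>> send_rows(deltas=[[[4,2,0,0,0,0],[8,4,0,0,0,0],[11.9,5.4,0,0,0,0],[11.9,5.4,-4,0,0,0],[11.9,5.4,-8,0,0,0],[11.9,5.4,-12,0,0,0],[11.9,5.4,-12.5,0,0,0],[11.9,5.4,-12.5,0,0,0],[11.9,5.4,-12.5,0,0,0],[11.9,5.4,-12.5,0,0,0],[11.9,5.4,-12.5,0,0,0]]])

```text
clock: 15.35
tcp_pos: [0.5491, 0.4005, 0.0878]
orientation: [0.002, -0.053, 0.999, 0.001]
wrist_force: [0.1, -0.0, -1.5]
finger_gap: 0.0575
```

>>> send_rows(deltas=[[[0,0,0,0,0,0],[0,0,0,0,0,0],[0,0,0,0,0,0]]])

```text
clock: 15.65
tcp_pos: [0.548, 0.3998, 0.0857]
orientation: [0.0, -0.053, 0.999, 0.0]
wrist_force: [0.8, -0.5, -1.5]
finger_gap: 0.057
```

>>> send_rows(deltas=[[[0,0,-0.5,0,0,0],[0,0,-1.0,0,0,0],[0,0,-1.4,0,0,0],[0,0,-1.4,0,0,0],[0,0,-1.4,0,0,0],[0,0,-1.4,0,0,0]]])

```text
clock: 16.25
tcp_pos: [0.548, 0.3998, 0.0714]
orientation: [0.0, -0.053, 0.999, 0.0]
wrist_force: [-0.2, 0.4, -1.9]
finger_gap: 0.0571
```

>>> send_rows(deltas=[[[0,0,-0.2,0,0,0],[0,0,-0.4,0,0,0],[0,0,-0.5,0,0,0],[0,0,-0.5,0,0,0],[0,0,-0.5,0,0,0]]])

```text
clock: 16.75
tcp_pos: [0.5479, 0.3998, 0.0663]
orientation: [-0.0, -0.053, 0.999, 0.0]
wrist_force: [0.4, 0.8, -1.4]
finger_gap: 0.0571
```

>>> send_rows(deltas=[[[0,0,-0.1,0,0,0],[0,0,-0.1,0,0,0],[0,0,-0.1,0,0,0]]])

```text
clock: 17.05
tcp_pos: [0.548, 0.3999, 0.0659]
orientation: [0.0, -0.053, 0.999, 0.0]
wrist_force: [-1.3, -0.8, 3.0]
finger_gap: 0.0572
```

>>> send_rows(deltas=[[[0,0,0,0,0,0],[0,0,0,0,0,0],[0,0,0,0,0,0],[0,0,2,0,0,0],[0,0,6,0,0,0],[-2,0,11,0,0,0],[-5,0,16,0,0,0],[-7,0,19,0,0,0],[-7,0,19,0,0,0],[-7,0,19,0,0,0],[-7,0,19,0,0,0],[-7,0,19,0,0,0]]], jaw=1)

```text
clock: 18.25
tcp_pos: [0.4778, 0.3992, 0.2531]
orientation: [-0.001, -0.053, 0.999, -0.001]
wrist_force: [0.5, -0.1, 0.2]
finger_gap: 0.0853
```

Run:
```python
from h import *
s=get_state();c,X=wr('w8')
print('shal',recess(c,s,.548,.3998,6,.090,'r8'))
plane(c,X,'blue_shallow',.090);plane(c,X,'blue_deep',.090)
```

```text
18.25 [0.4778 0.3992 0.2531] [-1.500e-03 -5.300e-02  9.986e-01 -8.000e-04] 0.0853
shal [548.3  399.53   6.09   2.83]
blue_shallow 0.6 [311.6, 243.3, 53.4, 83.6] z 90.8 slopes deg 0.17 0.01 n 2719
```

View pics/r8.png

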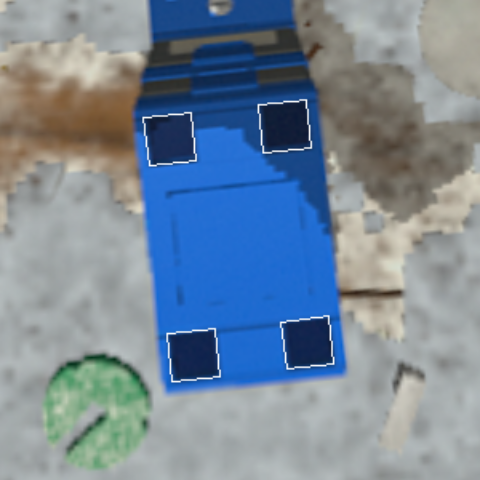

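Run:
```python
from h import *
for n in('top','scene'):
    c=read_camera(n);X=cloud(c).reshape(-1,3)
    for z0,z1 in((.05,.1),(.1,.15),(.15,.2),(.2,.3)):
        for y0 in np.arange(-.02,.16,.04):
            m=(X[:,2]>z0)&(X[:,2]<=z1)&(abs(X[:,1]-y0-.02)<.02)&(X[:,0]>.4)&(X[:,0]<.8)
            print(n,z0,round(y0,2),m.sum(),np.round(np.sort(X[m][:,0])[:4],3))
```

```text
top 0.05 -0.02 71 [0.614 0.614 0.615 0.615]
top 0.05 0.02 83 [0.538 0.539 0.539 0.539]
top 0.05 0.06 22 [0.533 0.533 0.535 0.536]
top 0.05 0.1 54 [0.551 0.552 0.552 0.553]
top 0.05 0.14 5 [0.565 0.571 0.573 0.573]
top 0.1 -0.02 90 [0.614 0.615 0.615 0.615]
top 0.1 0.02 89 [0.54  0.54  0.542 0.543]
top 0.1 0.06 62 [0.532 0.533 0.534 0.534]
top 0.1 0.1 64 [0.551 0.551 0.551 0.552]
top 0.1 0.14 14 [0.57  0.571 0.571 0.572]
top 0.15 -0.02 214 [0.615 0.615 0.616 0.617]
top 0.15 0.02 232 [0.541 0.541 0.542 0.543]
top 0.15 0.06 203 [0.533 0.534 0.534 0.534]
top 0.15 0.1 257 [0.551 0.551 0.552 0.552]
top 0.15 0.14 280 [0.571 0.571 0.571 0.572]
top 0.2 -0.02 947 [0.623 0.624 0.624 0.625]
top 0.2 0.02 1147 [0.546 0.547 0.547 0.549]
top 0.2 0.06 1585 [0.539 0.54  0.54  0.54 ]
top 0.2 0.1 1167 [0.55  0.55  0.552 0.553]
top 0.2 0.14 749 [0.572 0.572 0.572 0.572]
scene 0.05 -0.02 0 []
scene 0.05 0.02 20 [0.622 0.624 0.624 0.625]
scene 0.05 0.06 21 [0.635 0.636 0.637 0.637]
scene 0.05 0.1 3 [0.569 0.569 0.571]
scene 0.05 0.14 239 [0.572 0.574 0.575 0.576]
scene 0.1 -0.02 0 []
scene 0.1 0.02 28 [0.622 0.624 0.624 0.624]
scene 0.1 0.06 37 [0.636 0.636 0.636 0.636]
scene 0.1 0.1 44 [0.651 0.652 0.652 0.652]
scene 0.1 0.14 291 [0.571 0.572 0.574 0.576]
scene 0.15 -0.02 0 []
scene 0.15 0.02 69 [0.623 0.623 0.624 0.625]
scene 0.15 0.06 319 [0.635 0.635 0.636 0.636]
scene 0.15 0.1 290 [0.651 0.651 0.651 0.652]
scene 0.15 0.14 611 [0.574 0.575 0.576 0.577]
scene 0.2 -0.02 417 [0.626 0.627 0.628 0.628]
scene 0.2 0.02 687 [0.556 0.56  0.56  0.561]
scene 0.2 0.06 1213 [0.542 0.544 0.545 0.545]
scene 0.2 0.1 884 [0.555 0.557 0.558 0.558]
scene 0.2 0.14 768 [0.573 0.574 0.575 0.576]
```

>>> send_rows(deltas=[[[-4,-3,0,0,0,0],[-5,-8,0,0,0,0],[-5,-13,-3,0,0,0],[-5,-18,-3,0,0,0],[-5,-23,-3,0,0,0],[-5,-28,-3,0,0,0],[-5,-33,-3.5,0,0,0.5],[-5,-33.5,-4,0,0,0.5],[-5,-33.5,-4,0,0,0.5],[-5,-33.5,-4,0,0,0.5],[-5,-33.5,-4,0,0,0.5]]])

```text
clock: 19.6
tcp_pos: [0.4281, 0.0656, 0.2155]
orientation: [0.0, -0.058, 0.998, 0.0]
wrist_force: [-0.1, -0.2, 0.0]
finger_gap: 0.0853
```

Run:
```python
from h import *
s=get_state();c,X=wr('w9')
for k in ('blue_tray','brass_gauge'):
  for o in fit(c,X,k,.03 if k[1]=='l' else .009): print(*o)
im,g=rect(c,s,.442,.0645,.030); m=cv2.cvtColor(im,cv2.COLOR_RGB2HSV); b=((m[...,0]>95)&(m[...,0]<125)&(m[...,1]>110)).astype(np.uint8)
cv2.imwrite('pics/r9.png',cv2.resize(im[:,:,::-1],None,fx=1.8,fy=1.8))
```

```text
19.6 [0.4281 0.0656 0.2155] [ 1.000e-04 -5.830e-02  9.983e-01  2.000e-04] 0.0853
0.77 [313. 192.  55.  83.] c 442.2 64.6 wh 93.2 57.7 ang 6.9 z 30.6
0.75 [194. 161.  26.  25.] c 424.6 -77.8 wh 30.4 30.4 ang -23.93 z 10.0
```

View pics/r9.png

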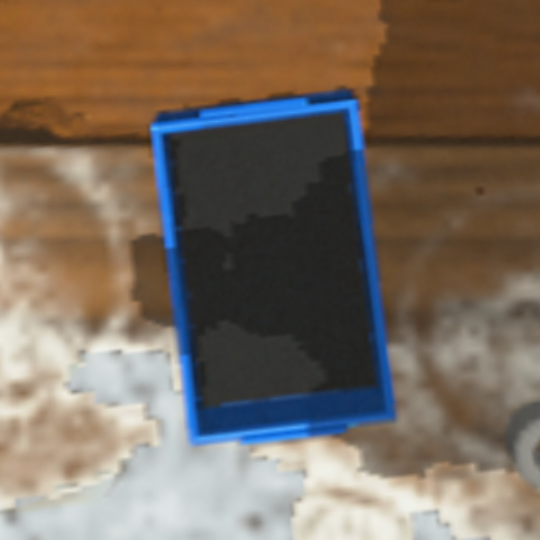

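View pics/w9.png

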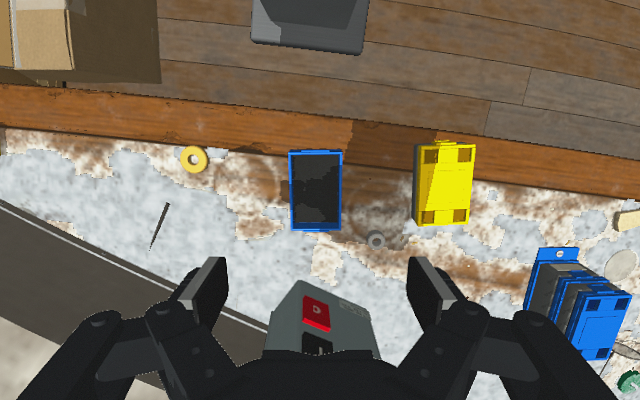

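>>> send_rows(deltas=[[[1.4,0,-5,0,0,0],[1.4,0,-10,0,0,0],[1.4,0,-15,0,0,0],[1.4,0,-19,0,0,0],[1.4,0,-20.8,0,0,0],[1.4,0,-20.8,0,0,0],[1.4,0,-20.8,0,0,0],[1.4,0,-20.8,0,0,0],[1.4,0,-20.8,0,0,0],[1.4,0,-20.8,0,0,0]]])

```text
clock: 20.75
tcp_pos: [0.443, 0.0648, 0.0085]
orientation: [0.001, -0.058, 0.998, -0.0]
wrist_force: [-1.0, 1.1, 0.6]
finger_gap: 0.0858
```

>>> send_rows(deltas=[[[0,0,0,0,0,0],[0,0,0,0,0,0],[0,0,0,0,0,0],[0,0,0,0,0,0],[0,0,0,0,0,0],[0,0,0,0,0,0]]], jaw=-0.2, force=30)

```text
clock: 21.35
tcp_pos: [0.4425, 0.0647, 0.0078]
orientation: [0.001, -0.058, 0.998, -0.0]
wrist_force: [0.2, 0.7, 5.3]
finger_gap: 0.0574
```

>>> send_rows(deltas=[[[0,0,1,0,0,0],[0,0,5,0,0,0],[0,0,10,0,0,0],[0,0,15,0,0,0],[-1,3,20,0,0,0],[-1,8,24,0,0,0],[-1,13,24,0,0,0],[-1,18,24,0,0,0],[-1,23,24,0,0,0],[-1,28,24,0,0,0],[-1,33,24,0,0,-0.6],[-1,33.5,24,0,0,-0.6]]])

```text
clock: 22.55
tcp_pos: [0.4307, 0.4033, 0.2468]
orientation: [-0.0, -0.054, 0.999, 0.0]
wrist_force: [0.4, 0.0, -1.0]
finger_gap: 0.0574
```

>>> send_rows(deltas=[[[0,0,0,0,0,0],[0,0,0,0,0,0],[0,0,0,0,0,0],[0,0,0,0,0,0]]])

```text
clock: 22.95
tcp_pos: [0.432, 0.3985, 0.2476]
orientation: [-0.0, -0.052, 0.999, -0.0]
wrist_force: [-0.9, -0.3, -1.1]
finger_gap: 0.057
```

Run:
```python
from h import *
s=get_state();c,X=wr('w10');x,y,z=s['tcp_pos']
im,g=rect(c,s,x,y,z+.0222)
cv2.imwrite('pics/r10.png',cv2.resize(im[:,:,::-1],None,fx=1.8,fy=1.8))
```

```text
22.95 [0.432  0.3985 0.2476] [-1.000e-04 -5.160e-02  9.987e-01 -1.000e-04] 0.057
```

View pics/r10.png

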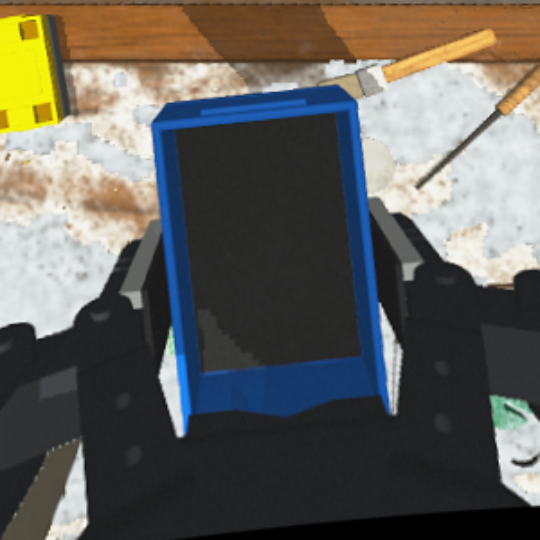

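Run:
```python
from h import *
s=get_state();c,X=wr('w11');x,y,z=s['tcp_pos']
im,g=rect(c,s,x-.040,y-.005,z+.0222,half=.035,res=.000125)
cv2.imwrite('pics/r11.png',im[:300,:,::-1])
c2=dict(c);c2['img']=cv2.imread('pics/w9.png')[:,:,::-1].copy()
s2=dict(tcp_pos=[0.4281,0.0656,0.2155],orientation=[1e-4,-.0583,.9983,2e-4])
im,g=rect(c2,s2,.442-.040,.0645-.005,.030,half=.035,res=.000125)
cv2.imwrite('pics/r11b.png',im[:300,:,::-1])
print(s['tcp_pos'])
```

```text
23.0 [0.4321 0.3986 0.2477] [ 0.     -0.0516  0.9987  0.    ] 0.0573
[0.432075   0.39861822 0.24766343]
```

View pics/r11.png

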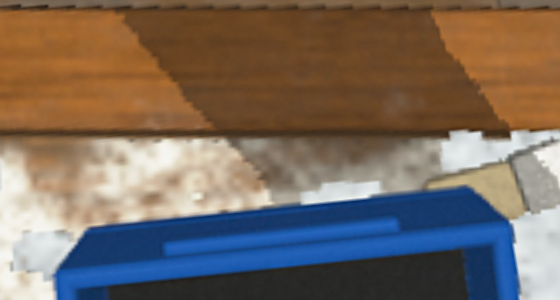

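View pics/r11b.png

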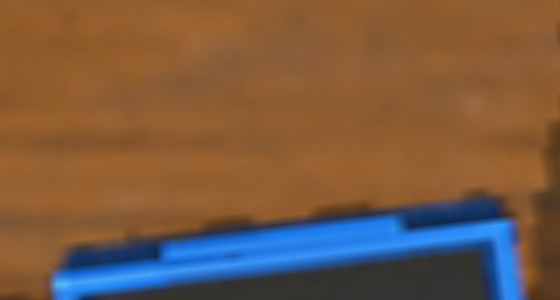

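>>> send_rows(deltas=[[[4,0,0,0,0,0.2],[8,0,0,0,0,0.2],[11.6,0,0,0,0,0.2],[11.6,0,-4,0,0,0.2],[11.6,0,-8,0,0,0.2],[11.6,0,-12,0,0,0.2],[11.6,0,-13.7,0,0,0.2],[11.6,0,-13.7,0,0,0.2],[11.6,0,-13.7,0,0,0.2],[11.6,0,-13.7,0,0,0.2],[11.6,0,-13.7,0,0,0.2],[11.6,0,-13.7,0,0,0.2]]])

```text
clock: 24.25
tcp_pos: [0.5487, 0.4002, 0.1119]
orientation: [0.001, -0.054, 0.999, 0.001]
wrist_force: [-0.0, 0.5, -1.3]
finger_gap: 0.0574
```

>>> send_rows(deltas=[[[0,0,0,0,0,0],[0,0,0,0,0,0],[0,0,0,0,0,0]]])

```text
clock: 24.55
tcp_pos: [0.5479, 0.3998, 0.1104]
orientation: [0.0, -0.054, 0.999, 0.0]
wrist_force: [-1.0, -0.2, -0.9]
finger_gap: 0.0572
```

>>> send_rows(deltas=[[[0,0,-0.6,0,0,0],[0,0,-1.2,0,0,0],[0,0,-1.2,0,0,0],[0,0,-1.5,0,0,0],[0,0,-1.7,0,0,0],[0,0,-1.7,0,0,0],[0,0,-1.7,0,0,0]]])

```text
clock: 25.25
tcp_pos: [0.5479, 0.3998, 0.0933]
orientation: [0.0, -0.054, 0.999, 0.0]
wrist_force: [-0.7, -0.2, -0.5]
finger_gap: 0.0574
```

>>> send_rows(deltas=[[[0,0,-0.1,0,0,0],[0,0,-0.1,0,0,0],[0,0,-0.1,0,0,0]]])

```text
clock: 25.55
tcp_pos: [0.5481, 0.3999, 0.0927]
orientation: [0.0, -0.054, 0.999, 0.0]
wrist_force: [-0.3, -0.7, 0.9]
finger_gap: 0.0574
```

Bottomed at 92.7 mm as expected. Release and inspect.

>>> send_rows(deltas=[[[0,0,-0.05,0,0,0],[0,0,-0.05,0,0,0],[0,0,-0.05,0,0,0]]])

```text
clock: 25.85
tcp_pos: [0.5482, 0.3999, 0.0924]
orientation: [0.0, -0.054, 0.999, 0.0]
wrist_force: [-0.9, 0.2, 3.2]
finger_gap: 0.0571
```

>>> send_rows(deltas=[[[0,0,0,0,0,0],[0,0,0,0,0,0],[0,0,0,0,0,0],[0,0,0,0,0,0],[0,0,3,0,0,0],[-1,0,8,0,0,0],[-4,0,13,0,0,0],[-7,0,17,0,0,0],[-7,0,17,0,0,0],[-7,0,17,0,0,0],[-7,0,17,0,0,0],[-7,0,17,0,0,0]]], jaw=1)

```text
clock: 27.05
tcp_pos: [0.4779, 0.3992, 0.2593]
orientation: [-0.002, -0.054, 0.999, -0.001]
wrist_force: [-0.1, -0.6, -0.6]
finger_gap: 0.0855
```

Run:
```python
from h import *
s=get_state();c,X=wr('w12')
plane(c,X,'blue_tray',.115,.003);plane(c,X,'blue_tray',.095,.004)
for o in fit(c,X,'blue_tray',.115): print(*o)
```

```text
27.05 [0.4779 0.3992 0.2593] [-1.500e-03 -5.390e-02  9.985e-01 -9.000e-04] 0.0855
blue_tray 0.86 [310.8, 253.2, 57.2, 85.7] z 115.3 slopes deg -0.19 -0.00 n 753
blue_tray 0.86 [310.8, 253.2, 57.2, 85.7] z 96.0 slopes deg 0.03 -0.13 n 3065
0.86 [311. 253.  57.  86.] c 548.3 399.3 wh 94.3 57.9 ang 7.1 z 115.0
```

View pics/w12.png

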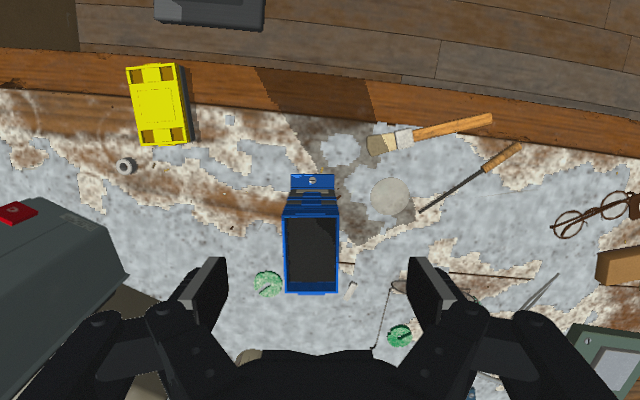

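>>> send_rows(deltas=[[[-4,-5,0,0,0,0],[-5,-10,0,0,0,0],[-5,-15,-3,0,0,0],[-5,-20,-3,0,0,0],[-5,-25,-3,0,0,0],[-5,-30,-3,0,0,0],[-5,-35,-3.5,0,0,0],[-5,-40,-4,0,0,0],[-5,-45,-4,0,0,0],[-5.5,-48,-4,0,0,0],[-5.5,-48,-4,0,0,0],[-5.5,-48,-4,0,0,0]]])

```text
clock: 28.45
tcp_pos: [0.4226, -0.0814, 0.2214]
orientation: [-0.0, -0.052, 0.999, 0.0]
wrist_force: [0.1, -0.5, 0.3]
finger_gap: 0.0856
```

>>> send_rows(deltas=[[[0,0,0,0,0,0],[0,0,0,0,0,0],[0,0,0,0,0,0]]])

```text
clock: 28.75
tcp_pos: [0.423, -0.0788, 0.2218]
orientation: [-0.0, -0.056, 0.998, 0.0]
wrist_force: [0.0, -0.2, -0.2]
finger_gap: 0.085
```

Run:
```python
from h import *
s=get_state();print(np.round(s['joint_pos'],3));c,X=wr('w13')
im,g=rect(c,s,.4245,-.078,.009,half=.03,res=.0001)
h=cv2.cvtColor(im,cv2.COLOR_RGB2HSV); m=((h[...,0]>15)&(h[...,0]<35)&(h[...,1]>120)).astype(np.uint8)
ct=max(cv2.findContours(m,cv2.RETR_EXTERNAL,cv2.CHAIN_APPROX_NONE)[0],key=cv2.contourArea)
e=cv2.fitEllipse(ct); print(e, 424.5-30+e[0][1]*.1, -78-30+e[0][0]*.1)
o=im.copy();cv2.ellipse(o,e,(255,0,255),1);cv2.imwrite('pics/r13.png',o[:,:,::-1])
```

```text
[-0.371  0.037 -0.314  1.219  0.    -0.483]
28.75 [ 0.423  -0.0788  0.2218] [-0.000e+00 -5.570e-02  9.984e-01  1.000e-04] 0.085
((297.26202392578125, 301.0492248535156), (305.9197692871094, 335.2957458496094), 174.42469787597656) 424.60492248535155 -78.27379760742187
```

View pics/r13.png

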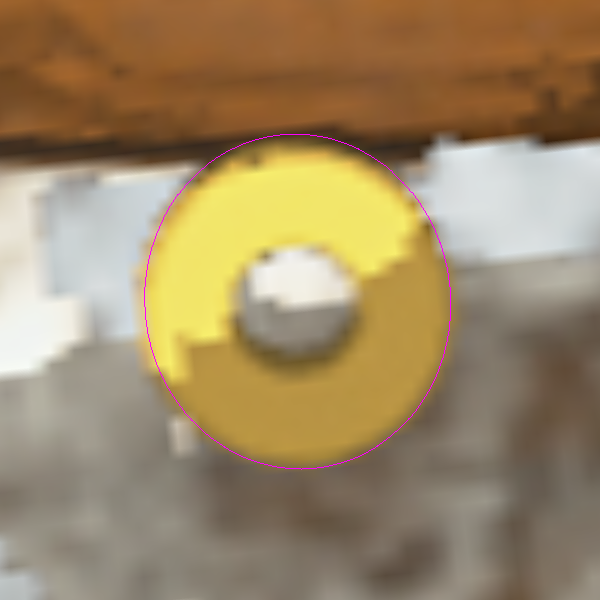

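>>> send_rows(deltas=[[[0.15,0,-5,0,0,0],[0.15,0,-10,0,0,0],[0.15,0,-15,0,0,0],[0.15,0,-18,0,0,0],[0.15,0,-18,0,0,0],[0.15,0,-18,0,0,0],[0.15,0,-18,0,0,0],[0.15,0,-18,0,0,0]]], jaw=0.1)

```text
clock: 29.6
tcp_pos: [0.4263, -0.0808, 0.0438]
orientation: [0.002, -0.054, 0.999, -0.001]
wrist_force: [-0.0, 0.6, 0.4]
finger_gap: 0.047
```

Run:
```python
from h import *
s=get_state();c,X=wr('w14')
```

```text
29.6 [ 0.4263 -0.0808  0.0438] [ 1.900e-03 -5.440e-02  9.985e-01 -8.000e-04] 0.047
```

View pics/w14.png

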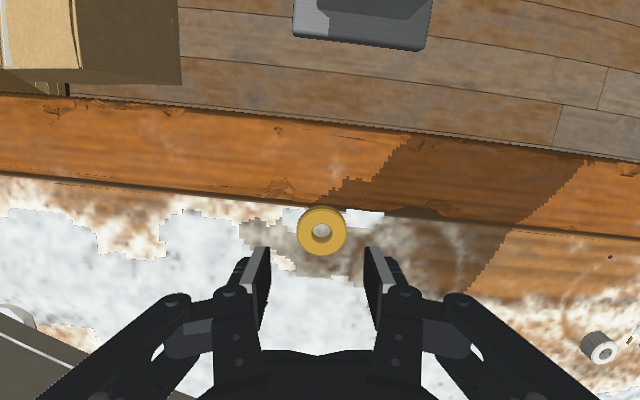

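>>> send_rows(deltas=[[[-0.05,0.2,0,0,0,0],[-0.05,0.2,-1.5,0,0,0],[-0.05,0.2,-3,0,0,0],[-0.05,0.2,-3.5,0,0,0],[-0.05,0.2,-3.5,0,0,0],[-0.05,0.2,-3.5,0,0,0]]])

```text
clock: 30.25
tcp_pos: [0.4242, -0.0783, 0.0073]
orientation: [0.0, -0.054, 0.999, -0.0]
wrist_force: [0.2, -0.7, -0.4]
finger_gap: 0.047
```

>>> send_rows(deltas=[[[0,0,-0.2,0,0,0],[0,0,-0.4,0,0,0],[0,0,-0.4,0,0,0],[0,0,-0.4,0,0,0]]])

```text
clock: 30.65
tcp_pos: [0.4239, -0.0782, 0.0029]
orientation: [0.0, -0.054, 0.999, 0.0]
wrist_force: [-0.5, 1.0, -0.5]
finger_gap: 0.0469
```

>>> send_rows(deltas=[[[0.05,0,-0.1,0,0,0],[0.05,0,-0.1,0,0,0],[0.05,0,-0.1,0,0,0],[0.05,0,-0.1,0,0,0],[0.05,0,-0.1,0,0,0],[0.05,0,-0.1,0,0,0]]], jaw=-0.5, force=30)

```text
clock: 31.25
tcp_pos: [0.4245, -0.0782, 0.002]
orientation: [0.0, -0.054, 0.999, 0.0]
wrist_force: [-1.3, 0.7, 4.7]
finger_gap: 0.0295
```

>>> send_rows(deltas=[[[0,0,1,0,0,0],[0,0,4,0,0,0],[0,0,8,0,0,0],[0,0,13,0,0,0],[0,0,18,0,0,0],[0,0,22,0,0,0],[0,0,25,0,0,0],[0,0,25,0,0,0]]])

```text
clock: 32.05
tcp_pos: [0.4265, -0.0791, 0.2567]
orientation: [0.004, -0.054, 0.999, -0.002]
wrist_force: [-0.6, -0.5, -1.4]
finger_gap: 0.0293
```

Run:
```python
from h import *
s=get_state();c,X=wr('w15');x,y,z=s['tcp_pos']
im=c['img'][150:380,180:460]; cv2.imwrite('pics/z15.png',cv2.resize(im[:,:,::-1],None,fx=2.5,fy=2.5,interpolation=2))
```

```text
32.05 [ 0.4265 -0.0791  0.2567] [ 0.0038 -0.0542  0.9985 -0.0017] 0.0293
```

View pics/z15.png

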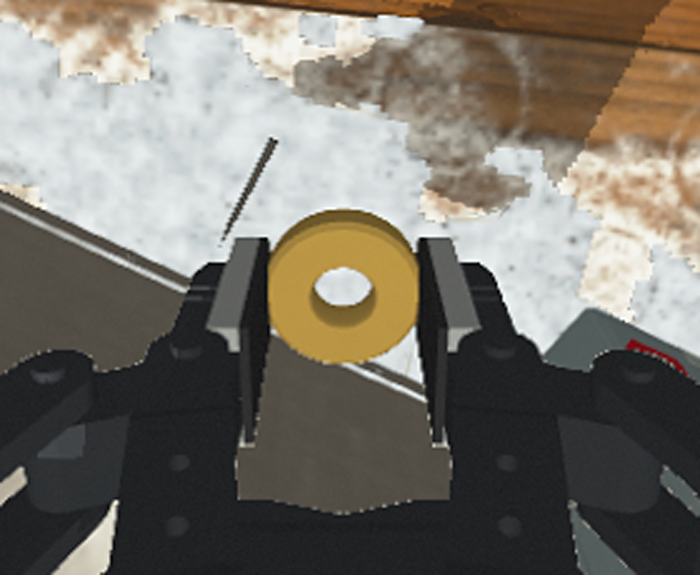

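>>> send_rows(deltas=[[[0,5,1,0,0,0],[0,10,1,0,0,0],[0,15,1,0,0,0],[0,20,1,0,0,0],[0,25,1,0,0,0],[0,30,1,0,0,8],[0,35,1,0,0,16],[0,40,1,0,0,24],[0,44,1,0,0,32],[0,47.8,1,0,0,40],[0,47.8,1,0,0,45],[0,47.8,1,0,0,45]]])

```text
clock: 33.3
tcp_pos: [0.4232, 0.4004, 0.2595]
orientation: [-0.002, -0.433, 0.901, -0.0]
wrist_force: [0.0, -1.3, -0.5]
finger_gap: 0.0295
```

>>> send_rows(deltas=[[[0,0,0,0,0,8],[0,0,0,0,0,16],[2,0,0,0,0,24],[5,0,0,0,0,32],[9,0,0,0,0,40],[12.3,0,0,0,0,45],[12.3,0,0,0,0,45],[12.3,0,0,0,0,45],[12.3,0,0,0,0,45],[12.3,0,0,0,0,45],[12.3,0,0,0,0,45]]])

```text
clock: 34.4
tcp_pos: [0.5464, 0.4, 0.2626]
orientation: [-0.0, 0.744, -0.668, 0.0]
wrist_force: [-0.5, -0.3, -0.2]
finger_gap: 0.0295
```

Run:
```python
from h import *
s=get_state();print(np.round(s['joint_pos'],3));c,X=wr('w16')
```

```text
[ 0.513  0.524  0.44   1.487  0.    -1.166]
34.4 [0.5464 0.4    0.2626] [-3.000e-04  7.445e-01 -6.676e-01  0.000e+00] 0.0295
```

View pics/w16.png

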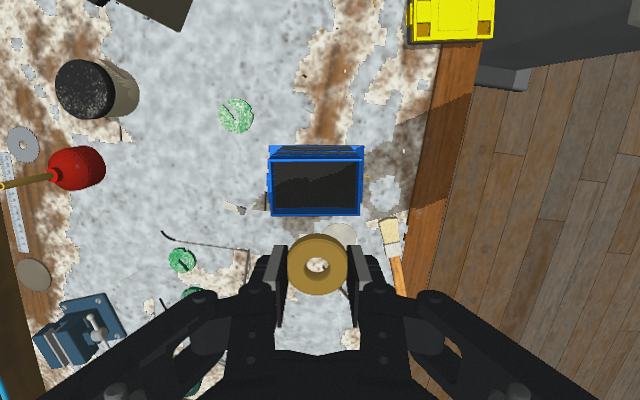

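>>> send_rows(deltas=[[[0.2,0,-4,0,0,0],[0.2,0,-8,0,0,0],[0.2,0,-12,0,0,0],[0.2,0,-13.6,0,0,0],[0.2,0,-13.6,0,0,0],[0.2,0,-13.6,0,0,0],[0.2,0,-13.6,0,0,0],[0.2,0,-13.6,0,0,0],[0.2,0,-13.6,0,0,0]]])

```text
clock: 35.35
tcp_pos: [0.5501, 0.4002, 0.1274]
orientation: [-0.001, 0.744, -0.668, 0.0]
wrist_force: [0.2, 0.3, 0.5]
finger_gap: 0.0294
```

Run:
```python
from h import *
s=get_state();c,X=wr('w17')
```

```text
35.35 [0.5501 0.4002 0.1274] [-1.200e-03  7.444e-01 -6.678e-01  4.000e-04] 0.0294
```

View pics/w17.png

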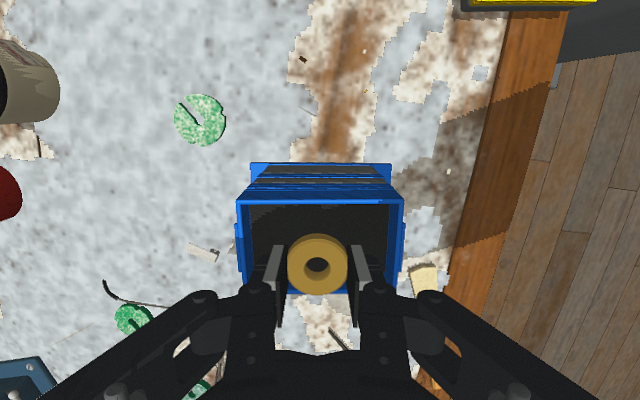

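>>> send_rows(deltas=[[[0,0,-1,0,0,0],[0,0,-2,0,0,0],[0,0,-2.5,0,0,0],[0,0,-2.5,0,0,0],[0,0,-2.5,0,0,0],[0,0,-2.5,0,0,0]]])

```text
clock: 36.0
tcp_pos: [0.5496, 0.3999, 0.1011]
orientation: [-0.0, 0.744, -0.668, 0.0]
wrist_force: [0.1, 0.3, -0.9]
finger_gap: 0.0295
```

>>> send_rows(deltas=[[[0,0,-0.1,0,0,0],[0,0,-0.2,0,0,0],[0,0,-0.3,0,0,0],[0,0,-0.3,0,0,0],[0,0,-0.3,0,0,0]]])

```text
clock: 36.5
tcp_pos: [0.5493, 0.3998, 0.0978]
orientation: [0.0, 0.744, -0.668, -0.0]
wrist_force: [-0.1, -0.9, -0.8]
finger_gap: 0.0296
```

>>> send_rows(deltas=[[[0,0,-0.1,0,0,0],[0,0,-0.1,0,0,0],[0,0,-0.1,0,0,0]]])

```text
clock: 36.8
tcp_pos: [0.5494, 0.3998, 0.0968]
orientation: [0.0, 0.744, -0.668, -0.0]
wrist_force: [0.1, 0.0, -0.9]
finger_gap: 0.0293
```

>>> send_rows(deltas=[[[0,0,-0.05,0,0,0],[0,0,-0.05,0,0,0],[0,0,-0.05,0,0,0],[0,0,-0.05,0,0,0],[0,0,-0.05,0,0,0]]], jaw=-0.1)

```text
clock: 37.3
tcp_pos: [0.5494, 0.3998, 0.0964]
orientation: [0.0, 0.744, -0.668, -0.0]
wrist_force: [-0.3, -0.3, -0.2]
finger_gap: 0.0384
```

>>> send_rows(deltas=[[[0,0,0.5,0,0,0],[0,0,2,0,0,0],[0,0,5,0,0,0],[0,0,10,0,0,0],[0,0,15,0,0,0],[0,0,17,0,0,0],[0,0,17,0,0,0],[0,0,17,0,0,0],[0,0,17,0,0,0]]])

```text
clock: 38.2
tcp_pos: [0.5488, 0.3994, 0.2646]
orientation: [0.001, 0.744, -0.668, -0.001]
wrist_force: [0.5, -0.0, -0.9]
finger_gap: 0.0382
```

Run:
```python
from h import *
s=get_state();c,X=wr('w18')
plane(c,X,'brass_gauge',.104,.004);plane(c,X,'blue_tray',.115,.003);plane(c,X,'blue_tray',.095,.004)
im=c['img'][100:300,220:440]; cv2.imwrite('pics/z18.png',cv2.resize(im[:,:,::-1],None,fx=3,fy=3,interpolation=2))
c=read_camera('scene');show(c,'s18'); im=c['img'][220:360,340:500];cv2.imwrite('pics/s18z.png',cv2.resize(im[:,:,::-1],None,fx=4,fy=4,interpolation=2))
```

```text
38.2 [0.5488 0.3994 0.2646] [ 1.400e-03  7.444e-01 -6.678e-01 -5.000e-04] 0.0382
brass_gauge 0.85 [313.3, 187.0, 29.4, 31.8] z 104.4 slopes deg -0.36 0.41 n 591
blue_tray 0.56 [316.8, 187.1, 99.8, 61.7] z 115.2 slopes deg 0.01 -0.16 n 969
blue_tray 0.56 [316.8, 187.1, 99.8, 61.7] z 95.9 slopes deg -0.03 0.08 n 2986
```

View pics/z18.png

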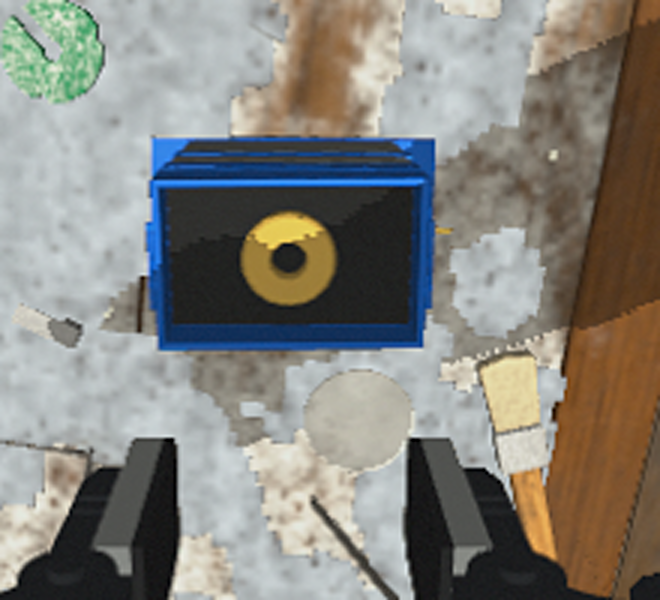

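View pics/s18z.png

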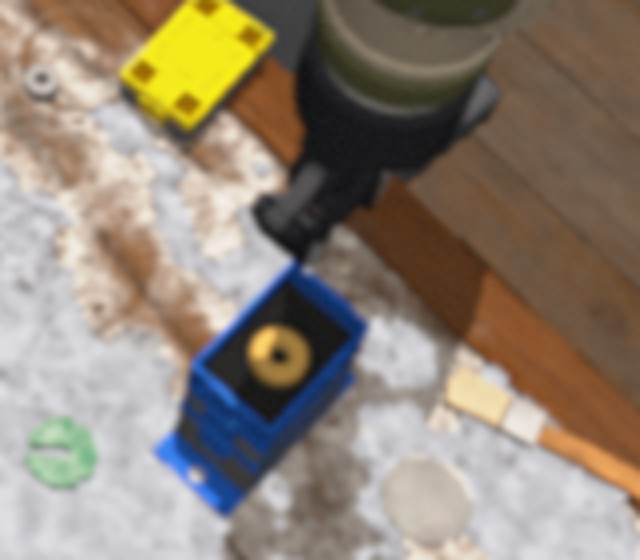

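Run:
```python
from h import *
c=read_camera('scene');X=cloud(c)
for k in ('yellow_deep','yellow_shallow'):
    d=silhouettes(c,k)[0]; P=X[d['mask']]; print(k,np.round(d['box']),np.round(np.nanmedian(P,0),3))
hand_in(); print(get_state()['clock'])
```

```text
yellow_deep [260. 114.  27.  28.] [ 0.436 -0.335  0.055]
yellow_shallow [391. 237.  40.  38.] [0.426 0.209 0.034]
the job is handed in; nothing more can be done
the job is handed in; nothing more can be done
```

The blue kit is stacked on the blue parking plate and I handed the job in. The clock stood at about 38 s of the 120 s allowed. The hand-in reports no verdict.

- **Order:** I placed the deep box first, then the shallow box, then the open tray, and last the brass gauge in the tray.
- **Deep and shallow box seating:** their lids were level within 0.2° at 60.0 and 90.8 mm. The targets are 59 and 90 mm, and the wrist camera reads about 1 mm high.
- **Tray seating:** its floor read 95.9 mm (target 95) and its rim 115.2 mm (target 115).
- **Gauge:** it lies flat near the tray's centre. Its top read 104.4 mm (target 104) with a fitted slope of about 0.4°.
- **Forces:** no reading at the end of a move exceeded about 7 N.
- **Yellow boxes:** the scene camera found both within 2 mm of their starting positions, which is within its noise.

No final check failed. During the work the gripper read a 29.5 mm opening on the 32 mm gauge, but the wrist picture showed it held squarely. A first rough reading of the tray's position in the jaws was about 2 mm off the pre-grasp estimate. A closer look brought the two within about 0.5 mm before I placed it.

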